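Change the workshop air over from the blue line to the yellow line

TASK

Change the compressed air over from the blue line to the yellow line at the bench manifold: push the blue lever round until its valve is fully shut (lever square across its pipe, on the stop), and push the yellow lever round until its valve is fully open (lever in line with its pipe, on the stop). Push each lever from one side with a fingertip, without pinching it, and leave the green lever and the loose things around as they are.

Things in the scene. Friction and masses are not known exactly. Their poses are not given: they have to be found in the camera images.
- manifold: bench air manifold, fixed: square aluminium bar 40 x 40 x 440 mm, top 65 mm over the bench, black regulator (to 108 mm) and gauge at its right-hand end. Origin: on the bench below the turning axis of the middle outlet's lever; x away from the robot (bar centre at 72 mm), y along the bar to the left. Outlets at y = -150, 0, 150 mm, their axes parallel to these
- valve_blue: blue outlet, fixed: brass ball valve, 20 mm steel pipe to an elbow (x = -66 mm) and down through the bench. Nothing under the lever reaches above 62 mm over the bench, but the bonnet at the axis (18 mm across, to 70 mm). Origin: on the bench below the lever's vertical turning axis; x along the pipe to the bar (its near face at +52 mm), y left, z up. The colours change places from run to run
- lever_blue (a joint): blue lever: 0 = shut, square across the pipe, pointing along its valve's +y; pi/2 = open, in line, along its valve's -x (away from the bar). Grows anticlockwise from above; solid stops at both; stays where left; takes 0.55 N m (7 N at 80 mm). Steel strip with a blue sleeve 34 to 105 mm from the axis, 20 mm wide, 12 mm thick, underside 76 mm and top 88 mm over the bench
- blue_end (a point): middle of the free end of the blue lever's sleeve, 105 mm from its turning axis, 82 mm over the bench
- valve_yellow: yellow outlet, fixed: brass ball valve, 20 mm steel pipe to an elbow (x = -66 mm) and down through the bench. Nothing under the lever reaches above 62 mm over the bench, but the bonnet at the axis (18 mm across, to 70 mm). Origin: on the bench below the lever's vertical turning axis; x along the pipe to the bar (its near face at +52 mm), y left, z up. The colours change places from run to run
- lever_yellow (a joint): yellow lever: 0 = shut, square across the pipe, pointing along its valve's +y; pi/2 = open, in line, along its valve's -x (away from the bar). Grows anticlockwise from above; solid stops at both; stays where left; takes 0.55 N m (7 N at 80 mm). Steel strip with a yellow sleeve 34 to 105 mm from the axis, 20 mm wide, 12 mm thick, underside 76 mm and top 88 mm over the bench
- yellow_end (a point): middle of the free end of the yellow lever's sleeve, 105 mm from its turning axis, 82 mm over the bench
- valve_green: green outlet, fixed: brass ball valve, 20 mm steel pipe to an elbow (x = -66 mm) and down through the bench. Nothing under the lever reaches above 62 mm over the bench, but the bonnet at the axis (18 mm across, to 70 mm). Origin: on the bench below the lever's vertical turning axis; x along the pipe to the bar (its near face at +52 mm), y left, z up. The colours change places from run to run
- lever_green (a joint): green lever: 0 = shut, square across the pipe, pointing along its valve's +y; pi/2 = open, in line, along its valve's -x (away from the bar). Grows anticlockwise from above; solid stops at both; stays where left; takes 0.55 N m (7 N at 80 mm). Steel strip with a green sleeve 34 to 105 mm from the axis, 20 mm wide, 12 mm thick, underside 76 mm and top 88 mm over the bench
- green_end (a point): middle of the free end of the green lever's sleeve, 105 mm from its turning axis, 82 mm over the bench
- spool_red: loose bystander: spool of red thread standing on the bench in front of the bar between two outlets, 34 mm in diameter, 55 mm high; origin in the centre of its underside
- spool_purple: loose bystander: spool of purple thread standing on the bench in front of the bar between two outlets, 34 mm in diameter, 55 mm high; origin in the centre of its underside
- wrench: loose bystander: steel wrench lying on the bench on the robot's side of the outlets, 170 mm long, about 20 mm high; origin on the bench under its middle, x along its length
- oil: loose bystander: amber bottle of air-tool oil with a red cap, standing past the left end of the bar, 44 mm in diameter, 110 mm high; origin in the centre of its underside
There are look-alikes about, which are no part of the job. What is shaped like the valve_green but orange, purple or red is not meant.

How it is judged:
At the end, for the whole second after the job is handed in: The blue lever is within 0.1 rad of its shut stop and the yellow lever within 0.1 rad of its open stop, both at rest; the end of the green lever is within 12 mm of where it was, and the spools, wrench and oil bottle are at rest within 15 mm of where they were (value of joint lever_blue below 0.1 rad and value of joint lever_yellow above 1.4708 rad and distance of green_end from where it was at the start of the episode below 0.012 m and velocity of joint lever_blue between -0.02 and 0.02 rad/s and velocity of joint lever_yellow between -0.02 and 0.02 rad/s and velocity of joint lever_green between -0.02 and 0.02 rad/s and distance of each of spool_red, spool_purple, wrench, oil from where it was at the start of the episode below 0.015 m and linear speed of each of spool_red, spool_purple, wrench, oil below 0.02 m/s); the robot touches nothing.
It fails at once if the blue lever is pinched (pressed on both flanks at once) (contact force between the fingers and lever_blue_c0 above 1 N and contact force between the fingers and lever_blue_c1 above 1 N).
It fails at once if the yellow lever is pinched (pressed on both flanks at once) (contact force between the fingers and lever_yellow_c0 above 1 N and contact force between the fingers and lever_yellow_c1 above 1 N).
It fails at once if the green lever is pinched (pressed on both flanks at once) (contact force between the fingers and lever_green_c0 above 1 N and contact force between the fingers and lever_green_c1 above 1 N).
It fails at once if the green lever is moved (distance of green_end from where it was at the start of the episode above 0.012 m).
It fails at once if a bystander is pushed away, lifted or tipped (distance of any of spool_red, spool_purple, wrench, oil from where it was at the start of the episode above 0.015 m or angle between any of spool_red, spool_purple, wrench, oil's own z axis and vertical above 0.25 rad).
It also fails if it takes over 53 s, if anything falls off the work surface, if the arm or the gripper's body presses on something with over 40 N, if the wrist force passes 120 N, or if a joint passes its speed limit or range.

ROBOT

A 6-joint arm with a two-finger parallel gripper is mounted at the origin on the work surface. World frame = base frame: x ahead of the robot, y to its left, z up, the work surface at z = 0. Lengths are in m, angles in rad, forces in N, time in s.
With the tool pointing down it reaches from about 0.4 to 0.825 m from the base axis. Payload 7 kg.
Tool frame: the origin (TCP) lies on the centre line of the jaws, within the pads' length; the fingertips stand 22 mm ahead of it and the grasp point (between the pads) lies 3 mm ahead of it; z points along the fingers, y is the line along which they close (so a half turn about z gives the same grasp; the last joint's range is limited). The gripper opens to 88 mm and grips with 3 to 60 N. Pads are 19 mm wide; open, the fingers measure 130 mm over their backs; the gripper's body (78 mm by 193 mm) begins 47 mm behind the grasp point.
Start: joints at [-0.963, 0.359, 0.012, 0, -1.224, -0.288], TCP at [0.212, -0.641, 0.249] pointing down, gripper open.
Joint ranges: [-3.07, 3.07], [-1.43, 2.12], [-1.02, 1.25], [-3.03, 1.67], [-3.05, -0], [-3.03, 3.03]. Speed limits (rad/s): [2.39, 2.39, 3.01, 3.14, 3.14, 3.14].

INTERFACE

Orientations are given as [roll, pitch, yaw] about the fixed x, y, z axes, in that order (R = Rz(yaw) Ry(pitch) Rx(roll)).
In Python, from station import arm gives the robot as it stands.
- The arm moves only by the tool arm_command, never from a script. Its argument "series" is one flat list of numbers, 7 for each row, row after row: the turn, a rotation vector about the tool's x, y, z each as a share of 90 degrees, from -1 to 1, then the shift along the tool's x, y, z each as a share of 0.1 m, from -1 to 1, then the opening, from 0 (shut) to 1 (fully open). A call has 1 to 8 rows; each row is the pose to reach, as a shift and turn from the pose commanded when the call began, along the tool's axes at that moment; what a row does not reach only later rows make up. A row lasts 1/8 s, in which the tool goes at most 62.5 mm and 10.7 degrees, less where a joint would pass 70% of its speed; a pose out of reach is approached as far as the arm can. A call with a number of a shift or a turn outside -1 to 1 is refused whole. A call with a gripper value outside its range is refused whole. The fingers move at their own pace and stop on an object; "force" is the grip in N (left out, the last holds). Time passes only in rows, so rows that repeat a pose let the fingers close. It gives the time, the measured TCP pose, the force, the opening and the grip force at its end, in the units of the state.
- arm.get_state(): the state, without advancing time (a new reading comes with each control period).
- arm.grab_frame(name): name is "scene" or "top" or "wrist"; returns the picture (400x640x3 uint8, blue, green, red); there is no depth.
- arm.camera_model(name): a dict with "fovy" (degrees; the focal length in pixels is half the picture's height over the tangent of half this angle, whatever the lens; pixels are square), "cx", "cy" (the principal point, pixels), "pose" (4x4, takes a point from camera to world coordinates). Camera axes: x right, y down, z forward; pixel columns grow to the right and rows downward; lengths in m; the calibration is good to about 2 mm. The wrist camera is an equidistant fisheye: a pixel r from the principal point sees the ray r / f radians off the axis. A picture is of the moment at which its call begins: read the wrist's pose just before it. camera_model takes no time and is no camera call; for the wrist camera it gives the pose at the moment of the call.
- arm.job_done(): hands the job in; it is judged then, once.
The state is a dict: "t": time; "q": joint angles; "qd": joint speeds; "joint_efforts": joint torques, N m; "eef_pos": TCP position; "ee_rot": TCP orientation; "force": force on the tool from outside, world axes, zero at the start; "moment": the same for the moment, N m; "width": finger opening in m; "gripper_force": force on a finger pad.
Only numpy, scipy, OpenCV 4.12 (cv2) and the standard library are available. Lean on these libraries where they do the work, as an engineer would, in place of code of your own. Each camera call takes 0.05 s, during which the arm holds its last target. There are 200 camera calls.

## Working session

There is one attempt and no reset: what is moved stays moved. The work goes in short steps, Python scripts to look and compute and a tool call to move; the robot and the scene stay as the last step left them, time stands still between calls to the robot, and variables do not carry over. Pictures are saved under pics/ and viewed, at most 10 in all, crops included, and the job is handed in when it is done.

Besides the shell and the picture viewer there is one more tool, called after ">>>" by a JSON object that holds its "api" and its "payload". arm_command: Moves the arm, as the interface text tells. Its arguments: {"type":"object","properties":{"series":{"type":"array"},"force":{"type":"number"}},"required":["series"]}

```bash
mkdir -p pics
python3 - <<'E'
from station import arm
import cv2
for n in("top","scene"):
    cv2.imwrite(f"pics/{n}0.png",arm.grab_frame(n)); m=arm.camera_model(n); print(n,m)
s=arm.get_state();print(s['t'],s['eef_pos'],s['ee_rot'],s['width'])
E
```

```text
top {'fovy': 52.569818840759154, 'cx': 319.09583863115034, 'cy': 202.23522019479574, 'pose': array([[-0.0247017 , -0.99615359,  0.08407048,  0.51743439],
       [-0.99938352,  0.02670522,  0.02279076,  0.12427558],
       [-0.02494822, -0.08345568, -0.99619914,  1.046091  ],
       [ 0.        ,  0.        ,  0.        ,  1.        ]])}
scene {'fovy': 46.33938837797644, 'cx': 315.8267603359863, 'cy': 195.82876897665076, 'pose': array([[ 0.78003233,  0.36464793, -0.50850905,  1.10970822],
       [ 0.62568586, -0.46513523,  0.62623193, -0.48155962],
       [-0.0081713 , -0.80664807, -0.59097557,  0.65660346],
       [ 0.        ,  0.        ,  0.        ,  1.        ]])}
0.1 [ 0.21205181 -0.64040676  0.24771356] [ 3.14011460e+00 -1.42475337e-04 -2.82187577e+00] 0.08765215472541374
```

View pics/top0.png

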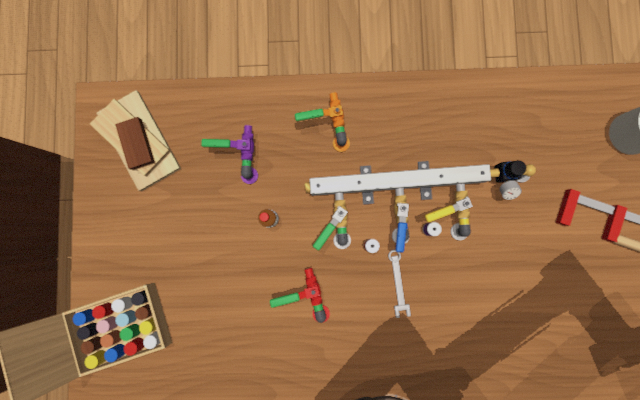

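View pics/scene0.png

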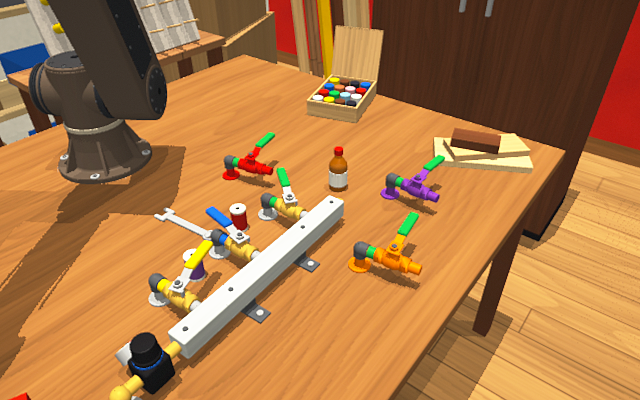

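The top view shows green at the left outlet (340,215), blue in the middle (403,210) lying roughly in line and open, and yellow at the right (465,205) roughly square across and shut. I'll enlarge this area.

Run:
```python
import cv2
a=cv2.imread("pics/top0.png")[155:325,300:500]
cv2.imwrite("pics/crop.png",cv2.resize(a,None,fx=3.5,fy=3.5,interpolation=cv2.INTER_CUBIC)[:600])
```

```text
(no output)
```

View pics/crop.png

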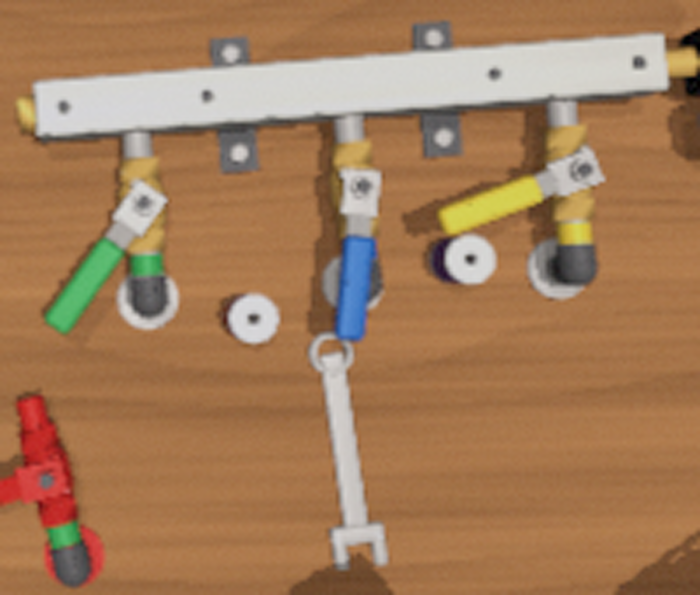

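The crop (3.5x, offset 300,155) gives these points:
- **Axes:** green (143,203), blue (362,187), yellow (581,170).
- **Lever ends:** green (57,325), blue (350,338), yellow (444,222).
- **Spools:** (253,318) and (470,259).
- **Wrench:** from the ring at (332,353) to the jaw at (358,550).

```bash
cat > h.py <<'E'
import numpy as np
from station import arm
def bp(n,u,v,z):
    m=arm.camera_model(n);f=200/np.tan(np.radians(m['fovy']/2));P=m['pose']
    d=P[:3,:3]@[(u-m['cx'])/f,(v-m['cy'])/f,1];o=P[:3,3]
    return (o+d*(z-o[2])/d[2])[:2]
E
python3 - <<'E'
from h import *
pts=dict(gA=(143,203,.088),bA=(362,187,.088),yA=(581,170,.088),gE=(57,325,.085),bE=(350,338,.085),yE=(444,222,.085),s1=(253,318,.055),s2=(470,259,.055),w1=(332,353,.01),w2=(358,550,.01),c1=(35,83,.065),c2=(663,35,.065),c3=(666,88,.065),c4=(37,138,.065))
W={}
for k,(u,v,z) in pts.items(): W[k]=bp("top",300+u/3.5,155+v/3.5,z);print(k,W[k].round(4))
y=W['gA']-W['yA'];print("len",np.linalg.norm(y)); b=(W['c1']-W['c2']+W['c4']-W['c3']);print('bar',np.linalg.norm(b)/2)
psi=np.arctan2(-y[0],y[1]);print('yaw',psi,np.arctan2(-b[0],b[1]))
for c in'gby':
    d=W[c+'E']-W[c+'A'];print(c,np.linalg.norm(d),np.arctan2(-d[0],d[1])-0, 'q',np.arctan2(d[1],d[0])-psi-np.pi/2)
E
```

```text
gA [0.5714 0.0953]
bA [ 0.5783 -0.0524]
yA [ 0.5859 -0.1994]
gE [0.4907 0.1556]
bE [ 0.4773 -0.0407]
yE [ 0.5534 -0.107 ]
s1 [0.4914 0.0205]
s2 [ 0.5284 -0.1309]
w1 [ 0.4637 -0.0402]
w2 [ 0.3238 -0.0531]
c1 [0.6585 0.1675]
c2 [ 0.6797 -0.2686]
c3 [ 0.6427 -0.2684]
c4 [0.6199 0.167 ]
len 0.2950658503771767
bar 0.43635133096357726
yaw 0.0492200880843774 0.05050977143607339
g 0.10068023896603785 0.9294003562221322 q 0.8801802681377549
b 0.101669397650116 1.4553320361775348 q 1.406111948093157
y 0.09794345129834724 0.3378087159267428 q 0.2885886278423655
```

Estimates from the top view:

| Item | Position (m) | Lever angle (rad) |
|---|---|---|
| Yellow axis | (0.5855, -0.202) | about 0.29 |
| Blue axis | (0.578, -0.052) | about 1.41 to 1.5 |

The manifold yaw is about 0.05 rad. With the tip 71 mm above the bench, the closed fingers clear everything except the levers. The first moves carry the arm high, with the gripper closing, to a point behind the yellow lever.

>>> {"api": "arm_command", "payload": {"series": [0, 0, 0, -0.89, 0.61, 0, 0, 0, 0, 0, -0.89, 0.61, 0, 0, 0, 0, 0, -0.89, 0.61, 0, 0], "force": 10}}

```text
t: 0.48
eef_pos: [0.279, -0.5528, 0.2487]
ee_rot: [3.141, 0.0, -2.819]
force: [-0.3, -0.4, 0.4]
width: 0.0631
gripper_force: 0.0
```

>>> {"api": "arm_command", "payload": {"series": [0, 0, 0, -0.89, 0.61, 0, 0, 0, 0, 0, -0.89, 0.61, 0, 0, 0, 0, 0, -0.89, 0.61, 0, 0]}}

```text
t: 0.85
eef_pos: [0.3441, -0.4675, 0.2486]
ee_rot: [3.142, 0.0, -2.819]
force: [-0.6, -0.6, -0.0]
width: 0.0331
gripper_force: 0.0
```

>>> {"api": "arm_command", "payload": {"series": [0, 0, 0, -0.89, 0.61, 0, 0, 0, 0, 0, -0.89, 0.61, 0, 0, 0, 0, 0, -0.89, 0.61, 0, 0]}}

```text
t: 1.23
eef_pos: [0.4092, -0.3821, 0.2485]
ee_rot: [3.141, -0.0, -2.819]
force: [-0.9, 0.1, 1.0]
width: 0.0039
gripper_force: 0.0
```

>>> {"api": "arm_command", "payload": {"series": [0, 0, 0, -0.89, 0.61, 0, 0, 0, 0, 0, -0.89, 0.61, 0, 0, 0, 0, 0, -0.89, 0.61, 0, 0]}}

```text
t: 1.6
eef_pos: [0.4744, -0.2967, 0.2483]
ee_rot: [3.141, -0.0, -2.82]
force: [-0.6, -0.2, 0.5]
width: 0.0007
gripper_force: 0.0
```

>>> {"api": "arm_command", "payload": {"series": [0, 0, 0, -0.89, 0.61, 0, 0, 0, 0, 0, -0.89, 0.61, 0, 0, 0, 0, 0, -0.89, 0.61, 0, 0]}}

```text
t: 1.98
eef_pos: [0.5397, -0.2111, 0.248]
ee_rot: [3.141, -0.001, -2.82]
force: [-0.6, 0.0, 0.9]
width: 0.0006
gripper_force: 0.0
```

>>> {"api": "arm_command", "payload": {"series": [0, 0, 0, -0.82, 0.65, 0, 0, 0, 0, 0, -0.82, 0.65, 0, 0, 0, 0, 0, -0.82, 0.65, 1.0, 0, 0, 0, 0, -0.82, 0.65, 1.0, 0, 0, 0, 0, -0.82, 0.65, 1.0, 0, 0, 0, 0, -0.82, 0.65, 1.0, 0]}}

```text
t: 2.72
eef_pos: [0.5969, -0.1253, 0.1502]
ee_rot: [-3.14, 0.001, -2.823]
force: [-0.2, 0.5, 0.2]
width: 0.0007
gripper_force: 0.0
```

Run:
```python
from station import arm
import cv2
s=arm.get_state();print(s['t'],s['eef_pos'],s['ee_rot'])
a=arm.grab_frame("top");b=arm.grab_frame("wrist")
a=cv2.resize(a[130:280,310:510],None,fx=2.66,fy=2.66)
b=b[:399,:]
cv2.imwrite("pics/pre.png",cv2.vconcat([cv2.resize(a,(400,300)),cv2.resize(b,(400,250))]))
```

```text
2.725 [ 0.59692807 -0.125292    0.15019212] [-3.14046865e+00  1.40800413e-03 -2.82266063e+00]
```

View pics/pre.png

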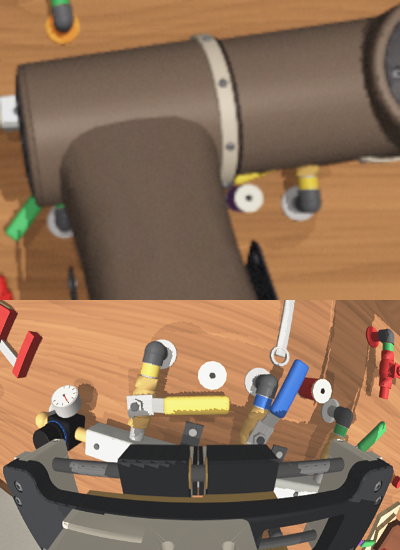

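The wrist view shows the closed fingers just behind the yellow lever's outer half, with the lever at about (195,405) and the fingers at (197,470). The path below is free, so I descend and plan the arc.

>>> {"api": "arm_command", "payload": {"series": [0, 0, 0, 0, 0, 0.29, 0, 0, 0, 0, 0, 0, 0.57, 0, 0, 0, 0, 0, 0, 0.57, 0, 0, 0, 0, 0, 0, 0.57, 0]}}

```text
t: 3.32
eef_pos: [0.5973, -0.124, 0.0935]
ee_rot: [-3.141, 0.002, -2.821]
force: [0.5, -0.9, 0.7]
width: 0.0005
gripper_force: 0.0
```

```bash
cat >> h.py <<'E'
from scipy.spatial.transform import Rotation as R
PSI=.05; AX=dict(y=np.array([.5855,-.2022]),b=np.array([.578,-.0524]))
def pose(c,q,gap,r=.07):      # closed fingers flat along the flank; yellow pushed anticlockwise, blue clockwise
    a=PSI+np.pi/2+q; u=np.array([np.cos(a),np.sin(a)]); n=np.array([u[1],-u[0]])*(1 if c=='y' else -1)
    return AX[c]+r*u+(.0195+gap)*n*1, a+YOFF[c]
YOFF=dict(y=np.pi/2-2*np.pi,b=np.pi/2-2*np.pi)
def rows(p0,yaw0,wps):
    x=np.array([np.cos(yaw0),np.sin(yaw0)]);y=np.array([x[1],-x[0]])
    for p,yaw in wps:
        d=p-p0;dy=(yaw-yaw0+np.pi)%(2*np.pi)-np.pi
        print([round(-dy/(np.pi/2),2),round(d@x*10,2),round(d@y*10,2)],p.round(3),round(yaw,3))
E
python3 - <<'E'
from h import *
s=arm.get_state();p=s['eef_pos'];yaw=s['ee_rot'][2];print(s['t'],p,yaw,s['force'])
rows(p[:2],yaw,[pose('y',q,0) for q in np.arange(.2,1.0,.1)])
w=[pose('y',q,0) for q in (.9,)]
rows(*w[0],[pose('y',q,0) for q in (1,1.1,1.2,1.3,1.4,1.48,1.57,1.62)])
E
```

```text
3.325 [ 0.59732528 -0.12400972  0.09351675] -2.821418649808287 [ 0.49894452 -0.9275934   0.73916622]
[np.float64(0.04), np.float64(0.11), np.float64(-0.02)] [ 0.587 -0.13 ] -2.892
[np.float64(-0.02), np.float64(0.18), np.float64(0.0)] [ 0.58 -0.13] -2.792
[np.float64(-0.08), np.float64(0.26), np.float64(0.01)] [ 0.573 -0.131] -2.692
[np.float64(-0.15), np.float64(0.33), np.float64(0.02)] [ 0.566 -0.132] -2.592
[np.float64(-0.21), np.float64(0.4), np.float64(0.02)] [ 0.559 -0.135] -2.492
[np.float64(-0.27), np.float64(0.47), np.float64(0.01)] [ 0.552 -0.138] -2.392
[np.float64(-0.34), np.float64(0.54), np.float64(-0.0)] [ 0.546 -0.141] -2.292
[np.float64(-0.4), np.float64(0.61), np.float64(-0.02)] [ 0.54  -0.146] -2.192
[-0.06, np.float64(0.07), np.float64(0.02)] [ 0.534 -0.15 ] -2.092
[-0.13, np.float64(0.14), np.float64(0.02)] [ 0.53  -0.156] -1.992
[-0.19, np.float64(0.22), np.float64(0.03)] [ 0.525 -0.162] -1.892
[-0.25, np.float64(0.29), np.float64(0.02)] [ 0.521 -0.168] -1.792
[-0.32, np.float64(0.36), np.float64(0.01)] [ 0.518 -0.174] -1.692
[-0.37, np.float64(0.42), np.float64(-0.01)] [ 0.516 -0.18 ] -1.612
[-0.43, np.float64(0.48), np.float64(-0.03)] [ 0.515 -0.186] -1.522
[-0.46, np.float64(0.51), np.float64(-0.05)] [ 0.514 -0.19 ] -1.472
```

>>> {"api": "arm_command", "payload": {"series": [0, 0, 0, 0.11, 0, 0, 0, -0.02, 0, 0, 0.18, 0, 0, 0, 0, 0, -0.08, 0.26, 0.01, 0, 0, 0, 0, -0.15, 0.33, 0.02, 0, 0, 0, 0, -0.21, 0.4, 0.02, 0, 0, 0, 0, -0.27, 0.47, 0.01, 0, 0, 0, 0, -0.34, 0.54, 0, 0, 0, 0, 0, -0.4, 0.61, -0.02, 0, 0]}}

```text
t: 4.32
eef_pos: [0.5407, -0.144, 0.0935]
ee_rot: [-3.137, 0.005, -2.19]
force: [3.7, 7.3, 1.9]
width: 0.0006
gripper_force: 3.6
```

The fingers are in contact at about 8 N and following well, so I continue to the stop.

>>> {"api": "arm_command", "payload": {"series": [0, 0, -0.06, 0.07, 0.02, 0, 0, 0, 0, -0.13, 0.14, 0.02, 0, 0, 0, 0, -0.19, 0.22, 0.03, 0, 0, 0, 0, -0.25, 0.29, 0.02, 0, 0, 0, 0, -0.32, 0.36, 0.01, 0, 0, 0, 0, -0.37, 0.42, -0.01, 0, 0, 0, 0, -0.41, 0.45, -0.02, 0, 0, 0, 0, -0.41, 0.45, -0.02, 0, 0]}}

```text
t: 5.32
eef_pos: [0.5139, -0.1824, 0.0929]
ee_rot: [-3.14, 0.001, -1.549]
force: [-1.6, 3.5, 1.4]
width: 0.0006
gripper_force: 1.8
```

>>> {"api": "arm_command", "payload": {"series": [0, 0, 0, 0.04, 0, 0, 0, 0, 0, 0, 0.04, 0, 0, 0, 0, 0, 0, 0.04, 0, 0, 0]}}

```text
t: 5.7
eef_pos: [0.5138, -0.1862, 0.0925]
ee_rot: [-3.141, 0.001, -1.55]
force: [-2.7, 6.3, 3.9]
width: 0.0002
gripper_force: 3.0
```

>>> {"api": "arm_command", "payload": {"series": [0, 0, 0, 0.04, 0, 0, 0, 0, 0, 0, 0.04, 0, 0, 0, 0, 0, 0, 0.04, 0, 0, 0]}}

```text
t: 6.08
eef_pos: [0.5137, -0.1869, 0.0924]
ee_rot: [-3.141, 0.005, -1.55]
force: [-4.5, 28.6, 12.4]
width: 0.0006
gripper_force: 14.4
```

The stop is reached: the force rose to 29 N with almost no further motion. Next I back off and cross at the same height to the blue lever's right flank.

Run:
```python
from h import *
s=arm.get_state();p=s['eef_pos'];yaw=s['ee_rot'][2];print(s['q'])
rows(p[:2]+[0,-.001],yaw,[pose('b',1.5,.015)])
for a,Q in((pose('b',1.5,.015),(1.45,1.35,1.25,1.15,1.05,.95,.85,.75)),(pose('b',.75,0),(.65,.55,.45,.35,.25,.17,.1,.05))):
    rows(*a,[pose('b',q,0) for q in Q])
```

```text
[ 0.00638206  0.30527948 -0.46628191 -0.00638061 -0.79854383  0.01918417]
[np.float64(0.03), np.float64(-1.03), np.float64(0.04)] [ 0.507 -0.085] -1.592
[0.03, np.float64(-0.19), np.float64(0.01)] [ 0.507 -0.067] -1.642
[0.1, np.float64(-0.26), np.float64(0.02)] [ 0.506 -0.06 ] -1.742
[0.16, np.float64(-0.33), np.float64(0.03)] [ 0.505 -0.052] -1.842
[0.22, np.float64(-0.4), np.float64(0.02)] [ 0.506 -0.045] -1.942
[0.29, np.float64(-0.47), np.float64(0.02)] [ 0.507 -0.038] -2.042
[0.35, np.float64(-0.54), np.float64(-0.0)] [ 0.509 -0.031] -2.142
[0.41, np.float64(-0.61), np.float64(-0.02)] [ 0.511 -0.024] -2.242
[0.48, np.float64(-0.68), np.float64(-0.05)] [ 0.514 -0.018] -2.342
[0.06, np.float64(-0.07), np.float64(0.02)] [ 0.518 -0.011] -2.442
[0.13, np.float64(-0.14), np.float64(0.02)] [ 0.522 -0.006] -2.542
[0.19, np.float64(-0.22), np.float64(0.03)] [ 0.527 -0.   ] -2.642
[0.25, np.float64(-0.29), np.float64(0.02)] [0.533 0.004] -2.742
[0.32, np.float64(-0.36), np.float64(0.01)] [0.539 0.009] -2.842
[0.37, np.float64(-0.42), np.float64(-0.01)] [0.544 0.012] -2.922
[0.41, np.float64(-0.46), np.float64(-0.02)] [0.548 0.014] -2.992
[0.45, np.float64(-0.5), np.float64(-0.04)] [0.552 0.015] -3.042
```

>>> {"api": "arm_command", "payload": {"series": [0, 0, 0, -0.3, 0, 0, 0, 0, 0, 0.03, -0.6, 0.02, 0, 0, 0, 0, 0.03, -1.0, 0.04, 0, 0, 0, 0, 0.03, -1.0, 0.04, 0, 0, 0, 0, 0.03, -1.0, 0.04, 0, 0]}}

```text
t: 6.7
eef_pos: [0.5084, -0.0908, 0.0921]
ee_rot: [-3.141, 0.0, -1.596]
force: [0.0, -0.6, 0.8]
width: 0.0003
gripper_force: 0.0
```

>>> {"api": "arm_command", "payload": {"series": [0, 0, 0.03, -0.19, 0.01, 0, 0, 0, 0, 0.1, -0.26, 0.02, 0, 0, 0, 0, 0.16, -0.33, 0.03, 0, 0, 0, 0, 0.22, -0.4, 0.02, 0, 0, 0, 0, 0.29, -0.47, 0.02, 0, 0, 0, 0, 0.35, -0.54, 0, 0, 0, 0, 0, 0.41, -0.61, -0.02, 0, 0, 0, 0, 0.48, -0.68, -0.05, 0, 0]}}

```text
t: 7.7
eef_pos: [0.5122, -0.0253, 0.0912]
ee_rot: [3.139, -0.005, -2.356]
force: [-7.9, -3.8, 5.4]
width: 0.0006
gripper_force: 4.1
```

>>> {"api": "arm_command", "payload": {"series": [0, 0, 0.06, -0.07, 0.02, -0.02, 0, 0, 0, 0.13, -0.14, 0.02, -0.02, 0, 0, 0, 0.19, -0.22, 0.03, -0.02, 0, 0, 0, 0.25, -0.29, 0.02, -0.02, 0, 0, 0, 0.32, -0.36, 0.01, -0.02, 0, 0, 0, 0.37, -0.42, -0.01, -0.02, 0, 0, 0, 0.43, -0.48, -0.02, -0.02, 0, 0, 0, 0.45, -0.5, -0.04, -0.02, 0]}}

```text
t: 8.7
eef_pos: [0.5499, 0.0086, 0.092]
ee_rot: [3.142, -0.007, -3.062]
force: [-9.1, 6.3, -0.6]
width: 0.0005
gripper_force: 4.1
```

>>> {"api": "arm_command", "payload": {"series": [0, 0, 0.02, -0.04, 0, 0, 0, 0, 0, 0.02, -0.04, 0, 0, 0, 0, 0, 0.02, -0.04, 0, 0, 0]}}

```text
t: 9.07
eef_pos: [0.554, 0.0091, 0.0921]
ee_rot: [3.141, -0.006, -3.092]
force: [-7.8, 5.0, -1.9]
width: 0.0007
gripper_force: 3.7
```

>>> {"api": "arm_command", "payload": {"series": [0, 0, 0, -0.04, 0, 0, 0, 0, 0, 0, -0.04, 0, 0, 0, 0, 0, 0, -0.04, 0, 0, 0]}}

```text
t: 9.45
eef_pos: [0.5542, 0.009, 0.0919]
ee_rot: [-3.142, -0.012, -3.092]
force: [-21.6, 10.6, 10.6]
width: 0.0004
gripper_force: 10.8
```

The blue lever is on its stop. I retreat and lift clear.

>>> {"api": "arm_command", "payload": {"series": [0, 0, 0, 0.2, 0, 0, 0, 0, 0, 0, 0.3, 0, -0.2, 0, 0, 0, 0, 0.3, 0, -0.7, 0, 0, 0, 0, 0.3, 0, -1.0, 0, 0, 0, 0, 0.3, 0, -1.0, 0]}}

```text
t: 10.07
eef_pos: [0.5326, 0.0081, 0.1965]
ee_rot: [3.14, 0.005, -3.09]
force: [0.1, -0.3, -0.5]
width: 0.0002
gripper_force: 0.0
```

>>> {"api": "arm_command", "payload": {"series": [0, 0, 0, 0.5, -1, -1, 0, 0, 0, 0, 0.5, -1, -1, 0, 0, 0, 0, 0.5, -1, -1, 0]}}

```text
t: 10.45
eef_pos: [0.4859, -0.096, 0.2955]
ee_rot: [-3.142, 0.003, -3.091]
force: [0.2, 0.0, -0.9]
width: 0.0005
gripper_force: 0.0
```

>>> {"api": "arm_command", "payload": {"series": [0, 0, 0, 0.3, -1, 0, 0, 0, 0, 0, 0.3, -1, 0, 0, 0, 0, 0, 0.3, -1, 0, 0]}}

```text
t: 10.82
eef_pos: [0.4604, -0.1975, 0.2923]
ee_rot: [3.141, -0.002, -3.093]
force: [-0.3, -0.1, 0.4]
width: 0.0007
gripper_force: 0.0
```

>>> {"api": "arm_command", "payload": {"series": [0, 0, 0, 0.3, -1, 0, 0, 0, 0, 0, 0.3, -1, 0, 0, 0, 0, 0, 0.3, -1, 0, 0]}}

```text
t: 11.2
eef_pos: [0.4363, -0.2981, 0.2921]
ee_rot: [3.141, -0.002, -3.092]
force: [-0.3, 0.3, -0.8]
width: 0.0006
gripper_force: 0.0
```

>>> {"api": "arm_command", "payload": {"series": [0, 0, 0, 0.3, -1, 0, 0, 0, 0, 0, 0.3, -1, 0, 0, 0, 0, 0, 0.3, -1, 0, 0]}}

```text
t: 11.58
eef_pos: [0.412, -0.3992, 0.292]
ee_rot: [3.14, -0.002, -3.091]
force: [-0.1, 1.0, -0.6]
width: 0.0007
gripper_force: 0.0
```

Run:
```python
from h import *
import cv2
a=arm.grab_frame("top")[155:325,300:500]; print(arm.get_state()['eef_pos'],arm.get_state()['force'])
cv2.imwrite("pics/end.png",cv2.resize(a,None,fx=3.5,fy=3.5,interpolation=cv2.INTER_CUBIC))
```

```text
[ 0.41222733 -0.3980974   0.29224671] [-0.20211956  0.8251551  -0.22065162]
```

View pics/end.png

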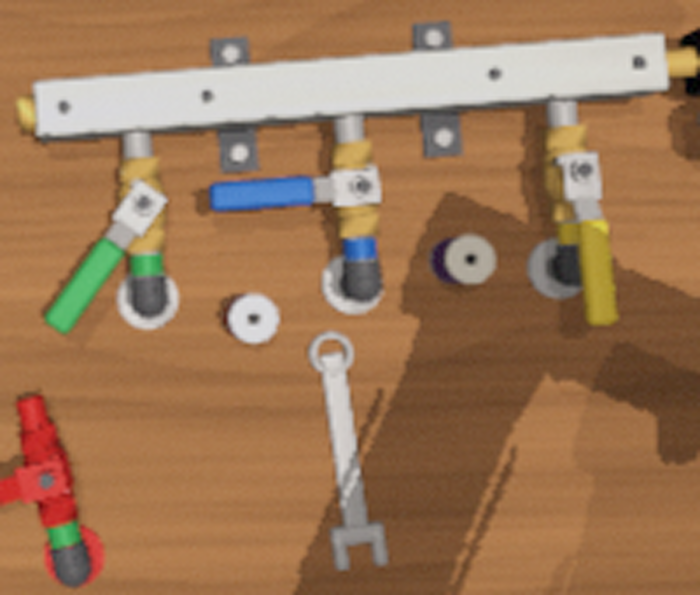

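The picture shows blue from (362,187) to (211,197) parallel to the bar, and yellow from (581,170) to (602,323). Green, the spools and the wrench look unmoved. I'll check the angles numerically.

Run:
```python
from h import *
for A,E in(((581,172),(602,323)),((362,187),(211,197))):
    a,e=[bp("top",300+u/3.5,155+v/3.5,.086) for u,v in(A,E)];d=e-a;print(a,e,np.arctan2(d[1],d[0])%6.283-.05-np.pi/2)
```

```text
[ 0.5846611  -0.19998175] [ 0.48330127 -0.20833948] 1.6028810033767682
[ 0.57841999 -0.05280428] [0.57432727 0.04917572] -0.009888925979557817
```

Blue measures about 0.00 rad and yellow about 1.57 rad within measuring error, so both are on their stops.

```bash
python3 -c "
from station import arm
print(arm.job_done())"
```

```text
the job is handed in; nothing more can be done
None
```

The job is handed in: the blue lever is on its shut stop and the yellow lever on its open stop, and the final top view showed the green lever, spools and wrench unmoved; the oil bottle was outside that view, but the arm never went near it.

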